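# Load the hearing-aid drying cartridge and present the drying bead

### The job

Get the hearing-aid drying kit ready for the night: drop the blue drying cartridge into the pocket of the white charging case so that it sits fully home, then swing the red locking lever shut over it. Then take the grey dish by its arched steel handle, lift it straight up off its cork mat and, about 10 cm up and over the mat, turn it level through a quarter turn (either way) so that the handle lies square across the mat's long side and the resident can take the orange bead from the open side; the bead must stay on the pale blue spot in the dish's middle all along. Finish still holding the dish up there, level and still; do not put it down or let go, and leave the other things on the shelf undisturbed.

Things in the scene. Friction and masses are not known exactly. Their poses are not given: they have to be found in the camera images.
- case: white plastic charging case, fixed: deck 130 (x) x 110 (y) x 32 mm high, origin at the centre of its underside. Lid folded back low beyond the +x edge (to x +137 mm, under 55 mm high). Two hearing aids on the deck at x 38 to 60 mm, 9 mm high. Grey post (r 11 mm) at x 0, y +32 mm carries the lever. On either side of the shelf, turned up to 17 degrees
- pocket (a point): centre of the floor of the case's pocket, 14 mm above the shelf, at x 0, y -12 mm of the case, same axes. The pocket is a rectangular hole 33 (x) x 25 (y) x 18 mm deep in the deck, rim chamfered 2 mm
- lever_pivot (a point): on the lever's vertical hinge axis at the lever's mid-height (54 mm above the shelf), at x 0, y +32 mm of the case; axes as the case's
- lever (a joint): red locking lever swinging level about the pivot, rad: 0 = shut (stop), arm along the case's -y across the pocket; positive = open, clockwise from above (1.57: along the case's -x). Starts at 1.3 to 1.9, stop at 2.0; stays where left, friction 0.03 N m. Arm 12 mm wide, 50 to 58 mm above the shelf, clears a fully seated cartridge (top at 48 mm) by 2 mm
- lever_knob (a point): upright round knob on the lever, 10 mm diameter, 66 mm from the pivot, standing from the arm's top (58 mm above the shelf) to 82 mm; this point lies on its axis at 70 mm above the shelf
- cartridge_mid (a point): centre (half-way up) of the loose blue drying cartridge, a plain block 30 (x) x 22 (y) x 34 mm high, 28 to 49 g, white patch on top, standing upright on the shelf; when fully home in the pocket its top stands 16 mm above the deck; fits either way round along the pocket
- mat: cork mat fixed to the shelf, 170 (x, long side) x 130 (y) x 4 mm, a dark line along each long side; origin at the centre of its underside; turned up to about 17 degrees
- dish: loose grey dish on the mat, 124 mm across, rim 20 mm high, about 0.25 kg (0.17 to 0.35), inside a shallow cone rising 7 degrees from the middle, with a pale blue round spot of 36 mm diameter in the middle. Origin at the centre of its underside, z up; the handle runs along its x, at the start along the mat's x (within 3 degrees)
- dish_grip (a point): centre of the dish's arched steel handle's straight top bar: bar 76 mm along the dish's x, 10 mm thick (y), 14 mm high (94 to 108 mm above the dish's underside, this point at 101 mm), straight above the dish's middle; two legs slope out from its ends to the rim, free space beneath down to the bead
- dish_middle (a point): where the bead's centre lies when exactly centred, 19 mm above the dish's underside; the bead may stray at most 18 mm from here
- bead_center (a point): centre of the orange drying bead, a loose ball of 22 mm diameter, 14 g, lying in the dish's middle; it rolls if the dish is tilted 7 degrees or jerked (over 1.2 m/s2)
- tin: bystander: round aluminium tin with screw lid, 63 mm across, 28 mm high, origin at the centre of its underside
- brush: bystander: steel cleaning brush 150 mm long, lying along its x
- organizer: bystander: clear acrylic battery organizer 70 x 130 x 35 mm, origin at the centre of its underside
- glasses_case: bystander: blue spectacle case 155 x 60 x 41 mm, origin at the centre of its underside
- mug: bystander: blue mug, 80 mm across, 92 mm high, origin at the centre of its underside
- pill_box: bystander: week pill box 45 x 160 x 26 mm, origin at the centre of its underside
Not all that is in view belongs to the job. Leave any yellow look-alike of the dish alone.

How it is judged:
By the outcome, as a careful person would: the job done as asked, in the order asked, and still so for the second after the job is handed in, while the arm keeps its last pose, push and grip.
It also fails if it takes over 67 s, if anything falls off the work surface, if the arm or the gripper's body presses on something with over 40 N, if the wrist force passes 120 N, or if a joint passes its speed limit or range.

### The arm

A 6-joint arm with a two-finger parallel gripper is mounted at the origin on the work surface. World frame = base frame: x ahead of the robot, y to its left, z up, the work surface at z = 0. Lengths are in m, angles in rad, forces in N, time in s.
With the tool pointing down it reaches from about 0.25 to 0.775 m from the base axis. Payload 4 kg.
Tool frame: the origin (TCP) lies at the very end of the fingers, on their centre line; the grasp point (between the pads) lies 19 mm behind it; z points along the fingers, y is the direction in which the jaws open and shut (so a half turn about z gives the same grasp; the last joint's range is limited). The gripper opens to 94 mm and grips with 3 to 60 N. Pads are 16 mm wide; open, the fingers measure 119 mm over their backs; the gripper's body (75 mm by 177 mm) begins 78 mm behind the grasp point.
Start: joints at [1.161, 0.087, 1.371, -0, 1.684, -0.103], TCP at [0.166, 0.524, 0.206] pointing down, gripper open.
Joint ranges: [-3.1, 3.1], [-0.76, 2.03], [0.27, 2.55], [-1.08, 4.22], [0.17, 2.65], [-2.57, 2.57]. Speed limits (rad/s): [2.79, 2.79, 3.14, 3.14, 3.14, 3.14].

### API

Orientations are given as [roll, pitch, yaw] about the fixed x, y, z axes, in that order (R = Rz(yaw) Ry(pitch) Rx(roll)).
In Python, from bench import robot, snapshot, calibration gives the robot as it stands. The module is installed in compiled form; this text tells all that it offers.
- The arm moves only by the tool servo_tool, never from a script. Its argument "series" is text: rows parted by semicolons, each of 5 numbers parted by spaces: the closure, from -1 (fully open) to 1 (shut), then the shift along the tool's x, y, z in cm, then the turn about the tool's z in rad. A call has 1 to 20 rows; each row is the pose to reach, as a shift and turn from the pose commanded when the call began, along the tool's axes at that moment; what a row does not reach only later rows make up. A row lasts 1/12 s, in which the tool goes at most 41.7 mm and 7.16 degrees, less where a joint would pass 70% of its speed; a pose out of reach is approached as far as the arm can. A call with a gripper value outside its range is refused whole. The fingers move at their own pace and stop on an object; the grip force is fixed at half the most. Time passes only in rows, so rows that repeat a pose let the fingers close. It gives the time, the measured TCP pose, the force and the opening at its end, in the units of the state.
- robot.get_obs(): the state, without advancing time (a new reading comes with each control period).
- snapshot(name): name is "scene" or "side" or "wrist"; returns (picture, depth): 384x512x3 uint8, red, green, blue; 384x512 float32, m along the optical axis (not along the pixel's ray), 0 where there is no reading.
- calibration(name): a dict with "fx", "fy", "cx", "cy" (pixels), "rvec" (rotation vector, rad) and "tvec" (3), from world to camera coordinates, as OpenCV has them; the wrist camera has in their place "tool_from_camera" (4x4, takes a point from camera to tool coordinates, whose origin is the TCP and whose axes are the flange's). Camera axes: x right, y down, z forward; pixel columns grow to the right and rows downward; lengths in m; the calibration is good to about 2 mm. A picture is of the moment at which its call begins: read the wrist's pose just before it. calibration takes no time and is no camera call.
- robot.close_job(): hands the job in, once; it reports no verdict.
The state is a dict: "time": time; "joint_positions": joint angles; "qvel": joint speeds; "joint_torque": joint torques, N m; "tool_pos": TCP position; "ee_rot": TCP orientation; "wrist_force": force on the tool from outside, world axes, zero at the start; "wrist_torque": the same for the moment, N m; "width": finger opening in m.
Only numpy, scipy, OpenCV 4.12 (cv2) and the standard library are available. Lean on these libraries where they do the work, as an engineer would, in place of code of your own. Each camera call takes 0.05 s, during which the arm holds its last target. There are 200 camera calls.

## Working session

There is one attempt and no reset: what is moved stays moved. The work goes in short steps, Python scripts to look and compute and a tool call to move; the robot and the scene stay as the last step left them, time stands still between calls to the robot, and variables do not carry over. Pictures are saved under pics/ and viewed, about 8 in all and at most 12, crops included, and the job is handed in when it is done.

Besides the shell and the picture viewer there is one more tool, called after "Call:" as name(argument=value, ...) on one line, values as JSON. servo_tool: Moves the arm, as the interface text tells. Its arguments: {"type":"object","properties":{"series":{"type":"string"}},"required":["series"]}

```bash
mkdir -p pics; cat > h.py <<'E'
import numpy as np, cv2
from scipy.spatial.transform import Rotation as R
from bench import robot, snapshot, calibration
def cam(name,obs=None):
    c=calibration(name); K=np.array([[c['fx'],0,c['cx']],[0,c['fy'],c['cy']],[0,0,1.]])
    if name=='wrist':
        o=obs or robot.get_obs(); T=np.eye(4); T[:3,:3]=R.from_euler('xyz',o['ee_rot']).as_matrix(); T[:3,3]=o['tool_pos']
        W=T@np.array(c['tool_from_camera'])
    else:
        M=np.eye(4); M[:3,:3]=cv2.Rodrigues(np.array(c['rvec'],float))[0]; M[:3,3]=np.ravel(c['tvec']); W=np.linalg.inv(M)
    return K,W
def ray(K,W,px,z):
    px=np.atleast_2d(np.array(px,float)); d=np.c_[(px[:,0]-K[0,2])/K[0,0],(px[:,1]-K[1,2])/K[1,1],np.ones(len(px))]@W[:3,:3].T
    o=W[:3,3]; return o+d*((z-o[2])/d[:,2])[:,None]
def cloud(K,W,D):
    v,u=np.indices(D.shape); P=np.stack([(u-K[0,2])/K[0,0]*D,(v-K[1,2])/K[1,1]*D,D],-1)
    return P@W[:3,:3].T+W[:3,3]
def shot(name):
    o=robot.get_obs(); p,d=snapshot(name); K,W=cam(name,o); return p,d,K,W
def save(f,p): cv2.imwrite('pics/'+f,p[:,:,::-1])
E
python3 - <<'E'
from h import *
o=robot.get_obs(); print(o['tool_pos'],o['ee_rot'],o['width'],o['time'])
s=[]
for n in('scene','side'):
    p,d,K,W=shot(n); s.append(p); np.savez(n,p=p,d=d,K=K,W=W); save(n+'.png',p); print(n,W.round(3).tolist(),K[0,0])
E
```

```text
[0.1659151  0.52381368 0.20431488] [-3.13940010e+00 -1.90648226e-04  2.83476942e+00] 0.09390097116453633 0.0
scene [[0.79, 0.507, -0.345, 1.051], [0.613, -0.658, 0.438, -0.597], [-0.005, -0.557, -0.83, 1.265], [0.0, 0.0, 0.0, 1.0]] 432.9017895482111
side [[0.878, -0.246, 0.41, 0.03], [-0.478, -0.469, 0.743, -0.921], [0.009, -0.848, -0.529, 0.744], [0.0, 0.0, 0.0, 1.0]] 395.1450517674286
```

View pics/scene.png

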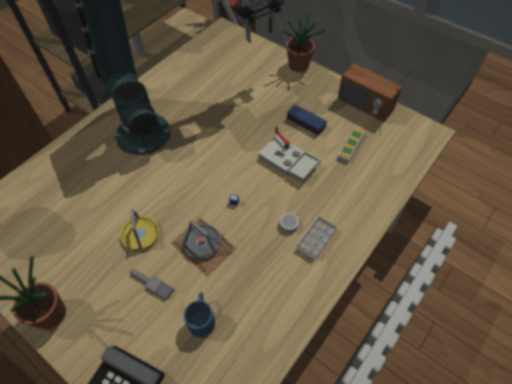

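View pics/side.png

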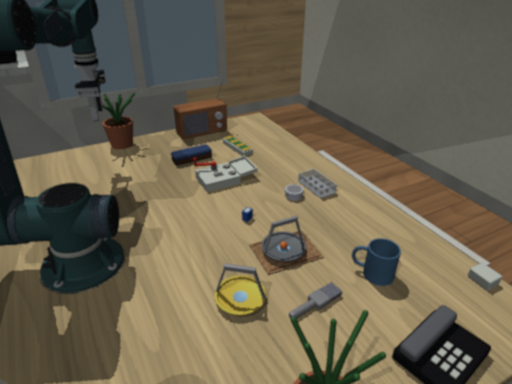

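The scene view shows the case at about (288,158), the red lever at (282,138), the cartridge at (234,200), the dish at (201,241) and the yellow look-alike at (140,233). The side view agrees: case (226,175), cartridge (247,214), dish (285,248).

```bash
python3 - <<'E'
from h import *
for n,pts in (('scene',[('case',288,158,.03),('cart',234,200,.017),('dish',201,241,.01),('pl',282,142,.05)]),('side',[('case',226,175,.03),('cart',247,214,.017),('dish',285,248,.01)])):
    a=np.load(n+'.npz')
    for m,u,v,z in pts: print(n,m,ray(a['K'],a['W'],(u,v),z)[0].round(3),cloud(a['K'],a['W'],a['d'])[v,u].round(3))
    p=a['p'].astype(int); r=(p[...,0]>120)&(p[...,1]<60)&(p[...,2]<60); C=cloud(a['K'],a['W'],a['d'])
    print('red',np.argwhere(r).mean(0) if r.any() else 0, C[r][:8].round(3).tolist(),np.median(C[r],0))
print(calibration('wrist'))
E
```

```text
scene case [0.529 0.223 0.03 ] [0.529 0.223 0.03 ]
scene cart [ 0.484 -0.028  0.017] [ 0.491 -0.035  0.032]
scene dish [ 0.497 -0.212  0.01 ] [ 0.507 -0.218  0.032]
scene pl [0.477 0.257 0.05 ] [0.466 0.273 0.027]
red [140.25 284.25] [[0.44, 0.283, 0.05], [0.448, 0.278, 0.055], [0.475, 0.265, 0.057], [0.482, 0.261, 0.061], [0.488, 0.259, 0.062], [0.487, 0.268, 0.052], [0.488, 0.26, 0.055], [0.491, 0.262, 0.055]] [0.48797263 0.26163731 0.05511515]
side case [0.514 0.202 0.03 ] [0.512 0.196 0.034]
side cart [ 0.481 -0.028  0.017] [ 0.474 -0.041  0.028]
side dish [ 0.506 -0.213  0.01 ] [ 0.502 -0.219  0.016]
red [163.27586207 205.89655172] [[0.49, 0.26, 0.061], [0.03, -0.921, 0.744], [0.443, 0.278, 0.06], [0.446, 0.275, 0.061], [0.45, 0.276, 0.059], [0.455, 0.277, 0.057], [0.457, 0.274, 0.058], [0.46, 0.272, 0.058]] [0.46313552 0.26941995 0.05813244]
{'fx': 328.08385718715283, 'fy': 328.08385718715283, 'cx': 254.00839363006716, 'cy': 194.96379188107892, 'tool_from_camera': array([[-6.79544579e-04, -9.68726347e-01, -2.48130618e-01,
         7.16121438e-02],
       [ 9.99999732e-01, -7.26146833e-04,  9.62927195e-05,
         1.42838255e-03],
       [-2.73460557e-04, -2.48130486e-01,  9.68726580e-01,
        -1.79613315e-01],
       [ 0.00000000e+00,  0.00000000e+00,  0.00000000e+00,
         1.00000000e+00]])}
```

Call:
servo_tool(series="-1 -43.7 -30.6 -7.5 1.26;-1 -43.7 -30.6 -7.5 1.26;-1 -43.7 -30.6 -7.5 1.26;-1 -43.7 -30.6 -7.5 1.26;-1 -43.7 -30.6 -7.5 1.26;-1 -43.7 -30.6 -7.5 1.26;-1 -43.7 -30.6 -7.5 1.26;-1 -43.7 -30.6 -7.5 1.26;-1 -43.7 -30.6 -7.5 1.26;-1 -43.7 -30.6 -7.5 1.26;-1 -43.7 -30.6 -7.5 1.26;-1 -43.7 -30.6 -7.5 1.26;-1 -43.7 -30.6 -7.5 1.26;-1 -43.7 -30.6 -7.5 1.26;-1 -43.7 -30.6 -7.5 1.26;-1 -43.7 -30.6 -7.5 1.26;-1 -43.7 -30.6 -7.5 1.26")

```text
time: 1.52
tool_pos: [0.4895, 0.1017, 0.2802]
ee_rot: [-3.141, -0.0, 1.577]
wrist_force: [-0.4, -0.3, 0.3]
width: 0.0939
```

```bash
python3 - <<'E'
from h import *
o=robot.get_obs(); print(o['tool_pos'],o['ee_rot'],o['joint_positions'])
p,d,K,W=shot('wrist'); np.savez('w1',p=p,d=d,K=K,W=W); save('w1.png',cv2.resize(p,(800,600),interpolation=cv2.INTER_CUBIC))
E
```

```text
[0.48945582 0.10173967 0.28016093] [-3.14072480e+00 -4.91870495e-04  1.57652891e+00] [ 9.10843573e-02 -2.67922930e-02  1.34115776e+00  5.83256434e-04
  1.82804991e+00  8.54997244e-02]
```

View pics/w1.png

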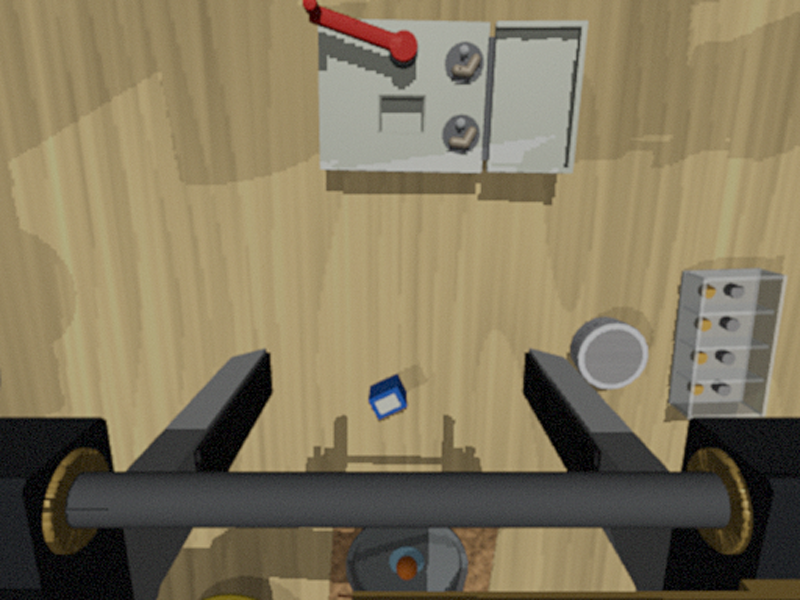

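The wrist view (800x600) shows the case deck corners (318,20), (320,170), (484,172), (488,22), with the pocket around (402,114). The lever's pivot is at (404,46) and its knob at (312,8). The cartridge's white patch is at (388,404), and the dish's bead is at (407,567).

```bash
python3 - <<'E'
from h import *
a=np.load('w1.npz'); K,W,p=a['K'],a['W'],a['p'].astype(int)
s=.64
deck=ray(K,W,np.array([(318,20),(320,170),(484,172),(488,22)])*s,.032)[:,:2]
print(deck.round(4),deck.mean(0), np.degrees([np.arctan2(*(deck[2]-deck[1])[::-1]),np.arctan2(*(deck[3]-deck[0])[::-1]),np.arctan2(*(deck[1]-deck[0])[::-1])+np.pi/2]))
pk=ray(K,W,np.array([(379,95),(424,95),(424,132),(379,132)])*s,.032)[:,:2]; print('pocket',pk.mean(0),np.ptp(pk,0))
print('pivot',ray(K,W,np.array((404,46))*s,.062),'knob',ray(K,W,np.array((312,8))*s,.075))
# cartridge
blue=((p[...,2]-p[...,0]>40)&(p[...,2]>60)).astype(np.uint8); blue[:200]=0; blue[280:]=0
m=cv2.morphologyEx(blue,cv2.MORPH_CLOSE,np.ones((7,7)))
c=max(cv2.findContours(m,0,2)[0],key=cv2.contourArea); x,y,w,h=cv2.boundingRect(c); print(x,y,w,h)
big=cv2.resize(a['p'][y-5:y+h+5,x-5:x+w+5],None,fx=16,fy=16,interpolation=cv2.INTER_CUBIC)
g=p[y:y+h,x:x+w]; wm=(g.min(-1)>110)&(m[y:y+h,x:x+w]>0)
q=np.argwhere(wm)[:,::-1]+[x,y]; print(len(q))
P=ray(K,W,q,.034)[:,:2].astype(np.float32); print('patch',P.mean(0),cv2.minAreaRect(P*1000))
E
```

```text
[[0.4293 0.2868]
 [0.4273 0.1773]
 [0.5598 0.1764]
 [0.5576 0.286 ]] [0.49349568 0.23162214] [-0.387027   -0.34400615 -1.05186401]
pocket [0.49279421 0.2204956 ] [0.035687   0.02759137]
pivot [[0.49404954 0.26253935 0.062     ]] knob [[0.43161816 0.28283535 0.075     ]]
236 240 24 28
31
patch [ 0.48198482 -0.02460555] ((481.3929138183594, -26.081418991088867), (20.583309173583984, 14.076419830322266), 25.937801361083984)
```

Call:
servo_tool(series="-1 -12.8 -0.8 17 -0.44;-1 -12.8 -0.8 17 -0.44;-1 -12.8 -0.8 17 -0.44;-1 -12.8 -0.8 17 -0.44;-1 -12.8 -0.8 17 -0.44;-1 -12.8 -0.8 17 -0.44;-1 -12.8 -0.8 17 -0.44;-1 -12.8 -0.8 17 -0.44")

```text
time: 2.23
tool_pos: [0.4834, -0.0261, 0.1117]
ee_rot: [3.14, 0.0, 2.016]
wrist_force: [-0.2, 0.3, 0.7]
width: 0.094
```

```bash
python3 - <<'E'
from h import *
o=robot.get_obs(); print(o['tool_pos'],o['ee_rot'])
p,d,K,W=shot('wrist'); np.savez('w2',p=p,d=d,K=K,W=W); save('w2.png',cv2.resize(p,(800,600),interpolation=cv2.INTER_CUBIC))
i=p.astype(int); b=(i[...,2]-i[...,0]>35).astype(np.uint8); n,l,st,ce=cv2.connectedComponentsWithStats(b); print([(st[k].tolist()) for k in range(1,n) if st[k][4]>30])
E
```

```text
[ 0.48337199 -0.02611687  0.11172643] [3.13966344e+00 1.32520609e-04 2.01590810e+00]
[[233, 182, 36, 33, 761], [180, 352, 21, 10, 37]]
```

View pics/w2.png

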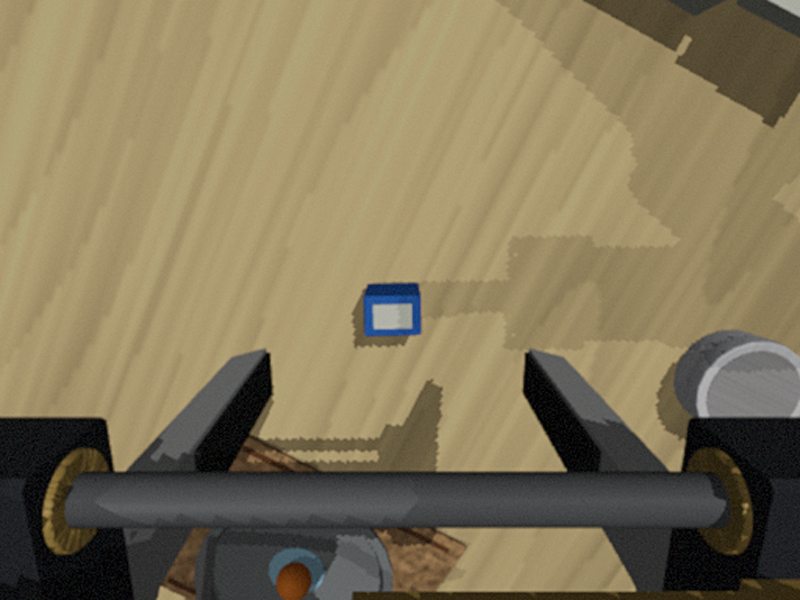

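The cartridge's top face is centred at about (393,316) and lies almost square to the jaws. A mat edge runs from about (240,440) to (465,545).

```bash
python3 - <<'E'
from h import *
a=np.load('w2.npz'); K,W=a['K'],a['W']; o=robot.get_obs()
q=ray(K,W,np.array([(366,298),(420,298),(421,334),(366,335)])*.64,.034); c=q.mean(0); print(c,np.linalg.norm(np.diff(q,axis=0),axis=1))
Rt=R.from_euler('xyz',o['ee_rot']).as_matrix(); print((Rt.T@(c-o['tool_pos']))*100)
for l in ([(366,298),(420,298)],[(366,335),(421,334)],[(240,440),(465,545)]):
    z=.034 if l[0][0]>300 else .004
    r=ray(K,W,np.array(l)*.64,z); print(np.degrees(np.arctan2(*(r[1]-r[0])[1::-1])))
E
```

```text
[ 0.48262206 -0.02589885  0.034     ] [0.02788992 0.01949701 0.02893876]
[ 0.09630573 -0.1643378   7.87774257]
25.443312512579933
26.528391904414928
-2.858971508410348
```

Call:
servo_tool(series="-1 0.1 -0.16 4 0;-1 0.1 -0.16 7.5 0;-1 0.1 -0.16 9 0;-1 0.1 -0.16 9 0;0.6 0.1 -0.16 9 0;1 0.1 -0.16 9 0;1 0.1 -0.16 9 0;1 0.1 -0.16 9 0;1 0.1 -0.16 9 0;1 0.1 -0.16 9 0;1 0.1 -0.16 9 0;1 0.1 -0.16 9 0;1 0.1 -0.16 9 0")

```text
time: 3.37
tool_pos: [0.4809, -0.0272, 0.0204]
ee_rot: [-3.142, -0.0, 2.015]
wrist_force: [-0.4, -0.3, -0.4]
width: 0.0372
```

Call:
servo_tool(series="1 0 0 0 0;1 0 0 0 0;1 0 0 0 0;1 0 0 0 0")

```text
time: 3.7
tool_pos: [0.4808, -0.0272, 0.0204]
ee_rot: [-3.141, -0.0, 2.015]
wrist_force: [-0.9, -0.6, -0.1]
width: 0.0295
```

Call:
servo_tool(series="1 0 0 -3 0;1 0 0 -7 0;1 21.8 11.7 -12 0.453;1 21.8 11.7 -12 0.453;1 21.8 11.7 -12 0.453;1 21.8 11.7 -12 0.453;1 21.8 11.7 -12 0.453;1 21.8 11.7 -12 0.453;1 21.8 11.7 -12 0.453;1 21.8 11.7 -12 0.453;1 21.8 11.7 -12 0.453;1 21.8 11.7 -12 0.453;1 21.8 11.7 -12 0.453")

```text
time: 4.78
tool_pos: [0.4927, 0.2186, 0.1398]
ee_rot: [-3.14, 0.001, 1.56]
wrist_force: [0.5, -0.8, -0.3]
width: 0.0297
```

```bash
python3 - <<'E'
from h import *
o=robot.get_obs(); print(o['tool_pos'],o['ee_rot'])
p,d,K,W=shot('wrist'); np.savez('w3',p=p,d=d,K=K,W=W); save('w3.png',cv2.resize(p[40:340,56:456],(800,600),interpolation=cv2.INTER_CUBIC))
E
```

```text
[0.49270335 0.21862005 0.13984657] [-3.14046649e+00  8.23982111e-04  1.56026805e+00]
```

View pics/w3.png

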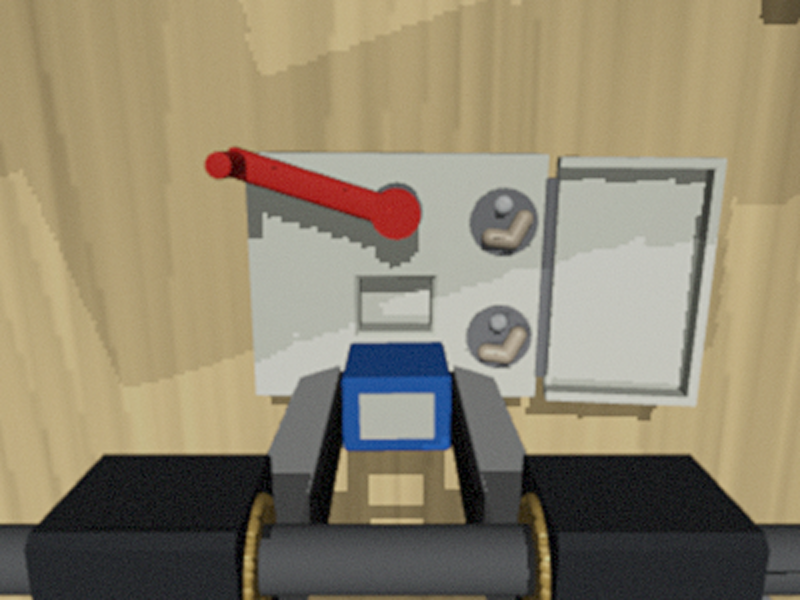

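The crop (offset 56,40, scale 2) shows the pocket rim from (355,274) to (436,332). The cartridge's top face runs from (344,377) to (450,449), with its lower far edge at y≈343. The lever's pivot is at (396,213) and its knob at (219,165).

```bash
python3 - <<'E'
from h import *
a=np.load('w3.npz'); K,W=a['K'],a['W']; o=robot.get_obs(); z=o['tool_pos'][2]
f=lambda q,z: ray(K,W,np.array(q,float)/2+[56,40],z)[:,:2]
P=f([(355,274),(436,274),(435,332),(356,332)],.032); print('pocket',P.round(4),P.mean(0))
D=f([(248,153),(549,153),(536,397),(257,397)],.032); print('deck',D.round(4),D.mean(0),np.degrees(np.arctan2(*(D[1]-D[0])[::-1])),np.degrees(np.arctan2(*(D[2]-D[3])[::-1])))
C=f([(346,377),(450,377),(451,450),(343,449)],z+.0136); print('cart',C.round(4),C.mean(0))
B=f([(350,343),(444,343)],z-.0204); print('bot',B, 'ctr y',B[:,1].mean()-.011)
print('pivot',f([(396,213)],.060),'knob',f([(219,165)],.082),o['tool_pos'])
E
```

```text
pocket [[0.4751 0.2348]
 [0.5112 0.2345]
 [0.5109 0.2075]
 [0.4748 0.2079]] [0.49298388 0.22118182]
deck [[0.4309 0.2878]
 [0.5591 0.2864]
 [0.5582 0.1753]
 [0.4276 0.1767]] [0.49395033 0.23156586] -0.6404266203565334 -0.5988129967774672
cart [[0.4801 0.231 ]
 [0.508  0.2307]
 [0.5085 0.2093]
 [0.4787 0.2099]] [0.4938372  0.22020126]
bot [[0.47881515 0.22990881]
 [0.50876649 0.22959059]] ctr y 0.2187496964116807
pivot [[0.49375264 0.26466931]] knob [[0.43141488 0.28456871]] [0.4927895  0.21853275 0.13993646]
```

Call:
servo_tool(series="1 0.09 -0.05 3.5 0;1 0.09 -0.05 7 0;1 0.09 -0.05 8.2 0;1 0.09 -0.05 8.2 0;1 0.09 -0.05 8.5 0;1 0.09 -0.05 8.8 0;1 0.09 -0.05 9.1 0;1 0.09 -0.05 9.1 0")

```text
time: 5.5
tool_pos: [0.4941, 0.2211, 0.0523]
ee_rot: [3.138, -0.001, 1.562]
wrist_force: [-0.8, -1.3, 3.9]
width: 0.0297
```

```bash
python3 - <<'E'
from h import *
o=robot.get_obs(); print(o['tool_pos'],o['ee_rot'],o['wrist_force'],o['wrist_torque'])
p,d,K,W=shot('wrist'); np.savez('w4',p=p,d=d,K=K,W=W); save('w4.png',cv2.resize(p[110:310,120:386],(798,600),interpolation=cv2.INTER_CUBIC))
E
```

```text
[0.49405492 0.22114335 0.05225675] [ 3.13752954e+00 -1.09529978e-03  1.56166443e+00] [-0.79326362 -1.28997953  3.93115083] [-0.19008906  0.22152903 -0.02356638]
```

View pics/w4.png

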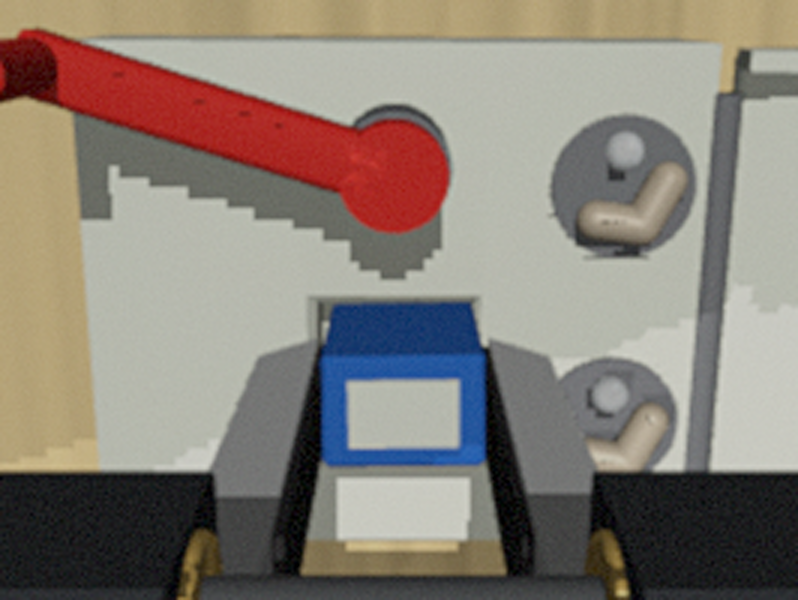

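The close crop shows the cartridge's lower far edge spanning x 330-475, against a pocket rim of 308-480. It therefore sits about 1.6 mm too far +x and about 2 mm too far +y.

Call:
servo_tool(series="1 0 0 -0.4 0;1 -0.2 -0.15 -0.4 0;1 -0.2 -0.15 -0.4 0;1 -0.2 -0.15 0 0;1 -0.2 -0.15 0.3 0;1 -0.2 -0.15 0.3 0")

```text
time: 6.05
tool_pos: [0.4908, 0.2187, 0.0454]
ee_rot: [-3.141, 0.0, 1.562]
wrist_force: [0.8, 0.2, -0.3]
width: 0.0296
```

Call:
servo_tool(series="1 0 0 0.4 0;1 0 0 0.8 0;1 0 0 1.1 0;1 0 0 1.25 0;1 0 0 1.25 0")

```text
time: 6.47
tool_pos: [0.4907, 0.2189, 0.0343]
ee_rot: [-3.141, 0.0, 1.562]
wrist_force: [-1.4, -0.2, 2.9]
width: 0.0297
```

Call:
servo_tool(series="0.15 0 0 1.1 0;0.15 0 0 1.1 0;0.15 0 0 1.1 0;0.15 0 0 -3 0;0.15 0 0 -7 0;0.15 6.3 -6.2 -9 1.56;0.15 6.3 -6.2 -9 1.56;0.15 6.3 -6.2 -9 1.56;0.15 6.3 -6.2 -9 1.56;0.15 6.3 -6.2 -9 1.56;0.15 6.3 -6.2 -9 1.56;0.15 6.3 -6.2 -9 1.56;0.15 6.3 -6.2 -9 1.56;0.15 6.3 -6.2 -9 1.56;0.15 6.3 -6.2 -9 1.56;0.15 6.3 -6.2 -9 1.56;0.15 6.3 -6.2 -9 1.56;0.15 6.3 -6.2 -9 1.56;0.15 6.3 -6.2 -9 1.56;0.15 6.3 -6.2 -9 1.56")

```text
time: 8.13
tool_pos: [0.4294, 0.2824, 0.1237]
ee_rot: [3.142, 0.0, 0.004]
wrist_force: [0.2, 1.0, 0.7]
width: 0.0398
```

```bash
python3 - <<'E'
from h import *
o=robot.get_obs(); print(o['tool_pos'],o['ee_rot'],o['joint_positions'],o['width'])
p,d,K,W=shot('wrist'); np.savez('w5',p=p,d=d,K=K,W=W); save('w5.png',cv2.resize(p[40:340,56:456],(800,600),interpolation=cv2.INTER_CUBIC))
E
```

```text
[0.42935757 0.28238863 0.12368784] [3.14156382e+00 4.33834776e-04 3.86393151e-03] [4.71290460e-01 3.81384034e-02 1.58548596e+00 1.69975531e-04
 1.51836858e+00 2.03821391e+00] 0.039842571949612125
```

View pics/w5.png

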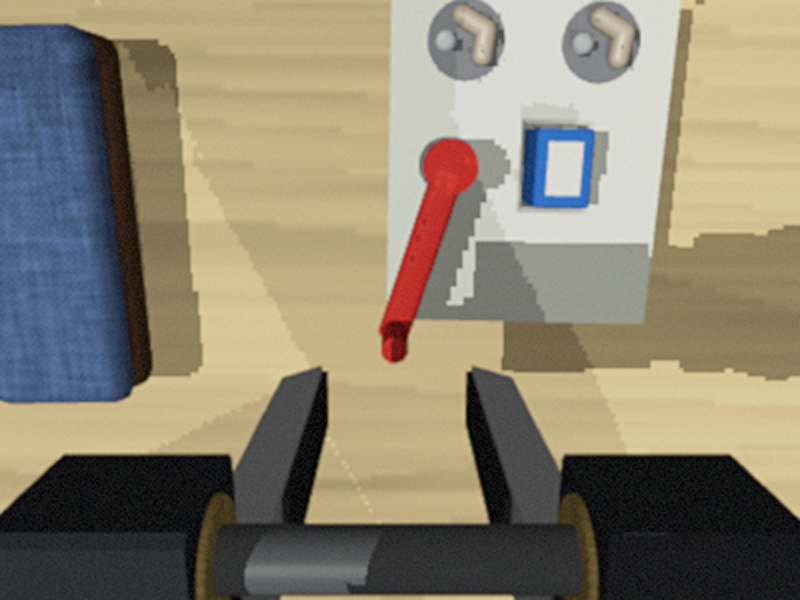

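The cartridge is sitting in the pocket (558,167). The lever's pivot is at (450,166) and its knob's top at (394,347), between the fingers.

```bash
python3 - <<'E'
from h import *
a=np.load('w5.npz'); K,W=a['K'],a['W']
f=lambda q,z: ray(K,W,np.array(q,float)/2+[56,40],z)[:,:2]
k=f([(394,347)],.082)[0];v=f([(450,166)],.058)[0]; print(k,v,k-v,np.hypot(*(k-v)),np.degrees(np.arctan2(*(k-v)[::-1])))
C=f([(541,130),(594,130),(589,207),(539,207)],.048); print(C.round(4),C.mean(0),np.ptp(C,0))
E
```

```text
[0.43171997 0.28448822] [0.49342921 0.26426136] [-0.06170925  0.02022686] 0.06493964085827066 161.85205366268613
[[0.5064 0.2296]
 [0.5064 0.2098]
 [0.4778 0.2094]
 [0.4777 0.2287]] [0.49206817 0.21938709] [0.02873553 0.0202062 ]
```

Call:
servo_tool(series="0.15 0.1 -0.16 3 0;0.15 0.1 -0.16 6 0;0.15 0.1 -0.16 6 0;1 0.1 -0.16 6 0;1 0.1 -0.16 6 0;1 0.1 -0.16 6 0;1 0.1 -0.16 6 0;1 0.1 -0.16 6 0;1 0.1 -0.16 6 0;1 0.1 -0.16 6 0;1 0.1 -0.16 6 0")

```text
time: 9.1
tool_pos: [0.4315, 0.2844, 0.0654]
ee_rot: [-3.14, -0.003, 0.002]
wrist_force: [0.2, -0.3, 5.1]
width: 0.0095
```

Call:
servo_tool(series="1 0 0 -0.2 0;1 -0.24 0.95 -0.2 -0.11;1 -0.33 1.93 -0.2 -0.22;1 -0.27 2.92 -0.2 -0.33;1 -0.07 3.89 -0.2 -0.44;1 0.27 4.82 -0.2 -0.55;1 0.75 5.68 -0.2 -0.66;1 1.36 6.47 -0.2 -0.77;1 2.07 7.15 -0.2 -0.88;1 2.88 7.72 -0.2 -0.99;1 3.76 8.16 -0.2 -1.1;1 4.7 8.47 -0.2 -1.21;1 5.68 8.63 -0.2 -1.32;1 6.67 8.65 -0.2 -1.43;1 6.67 8.65 -0.2 -1.43;1 6.67 8.65 -0.2 -1.43")

```text
time: 10.43
tool_pos: [0.4923, 0.1969, 0.0652]
ee_rot: [-3.129, 0.004, 1.432]
wrist_force: [-11.2, -1.6, 9.0]
width: 0.009
```

Call:
servo_tool(series="1 0 -0.35 0 0;0.3 0 -0.35 0 0;0.3 0 -0.35 0 0;0.3 0 -0.35 0 0;0.3 0 -0.35 -3 0;0.3 0 -0.35 -7 0;-0.2 -35.2 5.7 -23.5 0;-0.2 -35.2 5.7 -23.5 0;-0.2 -35.2 5.7 -23.5 0;-0.2 -35.2 5.7 -23.5 0;-0.2 -35.2 5.7 -23.5 0;-0.2 -35.2 5.7 -23.5 0;-0.2 -35.2 5.7 -23.5 0;-0.2 -35.2 5.7 -23.5 0;-0.2 -35.2 5.7 -23.5 0;-0.2 -35.2 5.7 -23.5 0;-0.2 -35.2 5.7 -23.5 0;-0.2 -35.2 5.7 -23.5 0")

```text
time: 11.93
tool_pos: [0.5053, -0.1595, 0.3007]
ee_rot: [3.141, -0.001, 1.43]
wrist_force: [0.0, 0.2, 0.0]
width: 0.0566
```

```bash
python3 - <<'E'
from h import *
o=robot.get_obs(); print(o['tool_pos'],o['ee_rot'],o['joint_positions'],o['width'])
p,d,K,W=shot('wrist'); np.savez('w6',p=p,d=d,K=K,W=W)
s,_,_,_=shot('scene'); s2,_,_,_=shot('side')
c=np.zeros((600,800,3),np.uint8); c[:384,:512]=p
c[384:584,0:300]=cv2.resize(s[110:210,230:380],(300,200)); c[384:584,310:610]=cv2.resize(s2[130:230,160:310],(300,200))
save('w6.png',c)
E
```

```text
[ 0.50525586 -0.15950636  0.30072849] [ 3.14149906e+00 -9.47395183e-04  1.42992422e+00] [-4.13446170e-01  4.33509186e-02  1.23003450e+00  9.80716081e-04
  1.86837202e+00 -2.72286543e-01] 0.0565683048019118
```

View pics/w6.png

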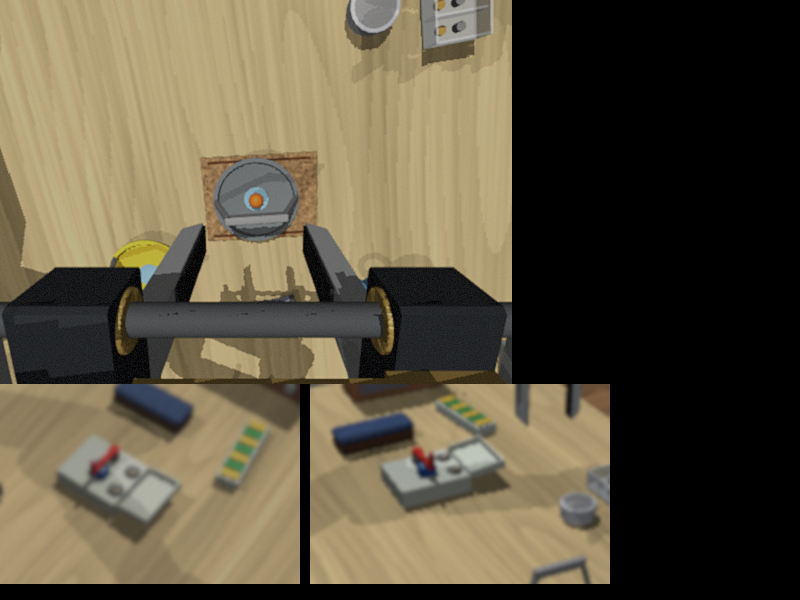

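The lever lies shut over the cartridge in both external crops. In the wrist view the mat corners are (202,158), (317,152), (318,235) and (206,240), and the handle bar runs from (225,221) to (288,217). The bead is at (256,200), on the pale spot.

```bash
python3 - <<'E'
from h import *
a=np.load('w6.npz'); K,W,p,D=a['K'],a['W'],a['p'].astype(int),a['d']
M=ray(K,W,[(202,158),(317,152),(318,235),(206,240)],.004)[:,:2]; print('mat',M.round(3),M.mean(0))
ang=lambda q:np.degrees(np.arctan2(*(q[1]-q[0])[::-1]))
print('mat ang',ang(M[:2]),ang(M[[3,2]]), np.linalg.norm(M[1]-M[0]),np.linalg.norm(M[2]-M[1]))
C=cloud(K,W,D); m=(C[...,2]>.095)&(C[...,2]<.13); m[:205]=0;m[232:]=0;m[:,:215]=0;m[:,298:]=0
q=np.argwhere(m)[:,::-1]; print(len(q),np.median(C[m][:,2]),np.percentile(C[m][:,2],[5,95]))
top=(C[...,2]>.105)&m; P=ray(K,W,np.argwhere(top)[:,::-1],.112)[:,:2].astype(np.float32); print('bar',cv2.minAreaRect(P*1000), P.mean(0), ang(P[[P[:,0].argmin(),P[:,0].argmax()]]))
i=p; r=(i[...,0]>150)&(i[...,2]<60)&(i[...,1]<130); r[:180]=0;r[215:]=0; 
print('bead',ray(K,W,[np.argwhere(r)[:,::-1].mean(0)],.023),r.sum())
B=ray(K,W,[(225,221),(288,217)],.110)[:,:2];print(B,ang(B))
print('dish rim circle ctr',ray(K,W,[(256,199)],.023))
E
```

```text
mat [[ 0.432 -0.142]
 [ 0.598 -0.157]
 [ 0.588 -0.285]
 [ 0.415 -0.269]] [ 0.50802791 -0.21301782]
mat ang -5.114813842352403 -5.364687701260635 0.1673445166687622 0.128447711267738
691 0.11156012244518165 [0.10096734 0.11307336]
bar ((501.4732666015625, -208.564208984375), (12.015761375427246, 75.00856018066406), 85.84090423583984) [ 0.50190395 -0.20879099] 1.3771698
bead [[ 0.50046716 -0.21053302  0.023     ]] 118
[[ 0.46393502 -0.20756124]
 [ 0.53869944 -0.21315051]] -4.275390498401288
dish rim circle ctr [[ 0.50140499 -0.20914277  0.023     ]]
```

Call:
servo_tool(series="-0.2 -5 0.2 14 1.504;-0.2 -5 0.2 14 1.504;-0.2 -5 0.2 14 1.504;-0.2 -5 0.2 14 1.504;-0.2 -5 0.2 14 1.504;-0.2 -5 0.2 14 1.504;-0.2 -5 0.2 14 1.504;-0.2 -5 0.2 14 1.504;-0.2 -5 0.2 14 1.504;-0.2 -5 0.2 14 1.504;-0.2 -5 0.2 14 1.504;-0.2 -5 0.2 14 1.504;-0.2 -5 0.2 14 1.504;-0.2 -5 0.2 14 1.504")

```text
time: 13.25
tool_pos: [0.5, -0.2072, 0.1605]
ee_rot: [-3.141, 0.001, -0.067]
wrist_force: [0.4, -0.5, -0.1]
width: 0.0563
```

```bash
python3 - <<'E'
from h import *
o=robot.get_obs(); print(o['tool_pos'],o['ee_rot'],o['joint_positions'],o['width'])
p,d,K,W=shot('wrist'); np.savez('w7',p=p,d=d,K=K,W=W); save('w7.png',cv2.resize(p,(800,600)))
C=cloud(K,W,d); m=(C[...,2]>.105)&(C[...,2]<.12); n,l,st,ce=cv2.connectedComponentsWithStats(m.astype(np.uint8))
for k in range(1,n):
    if st[k][4]>150:
        P=ray(K,W,np.argwhere(l==k)[:,::-1],.112)[:,:2].astype(np.float32); print(st[k],cv2.minAreaRect(P*1000))
E
```

```text
[ 0.50003691 -0.2071838   0.16045373] [-3.14088042e+00  7.43734236e-04 -6.71938562e-02] [-4.97786233e-01  8.16238754e-02  1.46584891e+00  3.36881664e-04
  1.59509301e+00  1.14021224e+00] 0.05633650983171117
[ 255  158   14  101 1350] ((502.52789306640625, -211.3602752685547), (9.489004135131836, 75.81725311279297), 86.15435791015625)
```

View pics/w7.png

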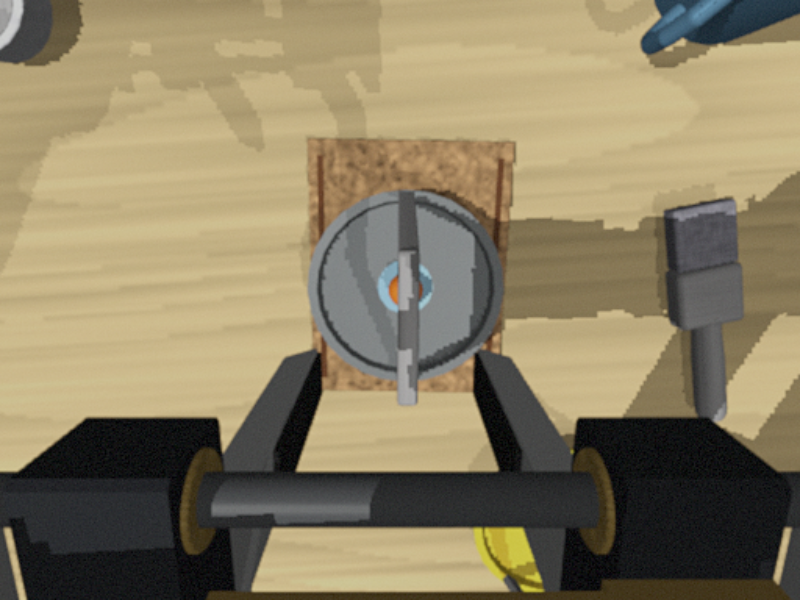

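The handle bar runs down the image at x≈407 and the fingers' middle is at x≈398, so a shift of about 2 mm along tool y is needed. The bead is on the spot at about (403,290).

Call:
servo_tool(series="-0.2 0.1 0.23 2 0;-0.2 0.1 0.23 5 0;-0.2 0.1 0.23 7 0;0.2 0.1 0.23 7.45 0;0.6 0.1 0.23 7.45 0;0.6 0.1 0.23 7.45 0;0.6 0.1 0.23 7.45 0;0.6 0.1 0.23 7.45 0;0.66 0.1 0.23 7.45 0;0.7 0.1 0.23 7.45 0;0.72 0.1 0.23 7.45 0;0.74 0.1 0.23 7.45 0;0.76 0.1 0.23 7.45 0;0.78 0.1 0.23 7.45 0;0.8 0.1 0.23 7.45 0;0.82 0.1 0.23 7.45 0;0.86 0.1 0.23 7.45 0;0.9 0.1 0.23 7.45 0;1 0.1 0.23 7.45 0;1 0.1 0.23 7.45 0")

```text
time: 14.97
tool_pos: [0.5011, -0.2114, 0.0868]
ee_rot: [3.141, -0.001, -0.072]
wrist_force: [0.1, -2.2, 2.3]
width: 0.0097
```

```bash
python3 - <<'E'
from h import *
o=robot.get_obs(); print(o['tool_pos'],o['ee_rot'],o['width'],o['wrist_force'],o['wrist_torque'])
for n in('scene','side'):
    p,d,K,W=shot(n); C=cloud(K,W,d); i=p.astype(int)
    r=(i[...,0]>130)&(i[...,2]<70)&(i[...,1]<120)&(i[...,0]-i[...,1]>60)&(np.hypot(C[...,0]-.5,C[...,1]+.21)<.06); q=np.argwhere(r)[:,::-1]; print(n,len(q),q.mean(0) if len(q) else 0, ray(K,W,[q.mean(0)],.023)[0][:2] if len(q) else 0)
E
```

```text
[ 0.50105972 -0.21136344  0.0867511 ] [ 3.14094582e+00 -5.24962801e-04 -7.22939715e-02] 0.009699690383065424 [ 0.11446547 -2.19206079  2.27836573] [-0.48667323  0.2146589  -0.02319244]
scene 5 [201.2 239.4] [ 0.49941704 -0.21092091]
side 17 [283.11764706 244.35294118] [ 0.50080406 -0.21024936]
```

Call:
servo_tool(series="1 0 0.04 0 0;1 0 0.08 0 0;1 0 0.12 0 0;1 0 0.15 0 0;1 0 0.15 0 0")

```text
time: 15.48
tool_pos: [0.501, -0.2119, 0.0866]
ee_rot: [-3.14, -0.0, -0.072]
wrist_force: [-0.7, -0.1, 2.7]
width: 0.0097
```

Call:
servo_tool(series="1 0 0 -0.05 0;1 0 0 -0.15 0;1 0 0 -0.3 0;1 0 0 -0.5 0;1 0 0 -0.75 0;1 0 0 -1.05 0;1 0 0 -1.4 0;1 0 0 -1.8 0;1 0 0 -2.2 0;1 0 0 -2.6 0;1 0 0 -3 0;1 0 0 -3.4 0;1 0 0 -3.8 0;1 0 0 -4.15 0;1 0 0 -4.45 0;1 0 0 -4.7 0;1 0 0 -4.85 0;1 0 0 -4.95 0;1 0 0 -5 0;1 0 0 -5 0")

```text
time: 17.15
tool_pos: [0.5008, -0.2125, 0.1364]
ee_rot: [-3.141, 0.0, -0.072]
wrist_force: [0.2, -1.0, -3.2]
width: 0.0098
```

```bash
cat > bead.py <<'E'
from h import *
o=robot.get_obs(); print(o['tool_pos'],o['ee_rot'],o['width'],o['wrist_force'],o['wrist_torque'],o['time'])
t=o['tool_pos']; z=t[2]-.0868+.023
for n in('scene','side','wrist'):
    p,d,K,W=shot(n); i=p.astype(int); C=cloud(K,W,d)
    near=(np.hypot(C[...,0]-t[0],C[...,1]-t[1])<.06)&(abs(C[...,2]-z)<.04)
    r=(i[...,0]>110)&(i[...,2]<70)&(i[...,1]<120)&(i[...,0]-i[...,1]>50)&near; b=(i[...,2]-i[...,0]>15)&near
    for nm,m,zz in(('bead',r,z),('spot',b,z-.010)):
        q=np.argwhere(m)[:,::-1]
        if len(q): print(n,nm,len(q),q.mean(0).round(1),(ray(K,W,[q.mean(0)],zz)[0][:2]-t[:2]).round(4))
E
python3 bead.py
```

```text
[ 0.50079758 -0.21249702  0.13641161] [-3.14145099e+00  7.86895154e-05 -7.21734005e-02] 0.009825458699547228 [ 0.23308854 -1.02252525 -3.1596568 ] [-0.01762999  0.14109402  0.007831  ] 17.15
scene bead 13 [199.4 232.6] [0.0002 0.0003]
scene spot 45 [199.7 236.5] [ 0.0057 -0.006 ]
side bead 23 [283.7 230.8] [-0.0014  0.0007]
side spot 69 [283.6 234.8] [-0.0039 -0.0036]
wrist bead 70 [254.4 207.7] [-0.0001  0.0012]
wrist spot 602 [254.1 203.8] [0.0002 0.0014]
```

Call:
servo_tool(series="1 0 0 -0.05 0;1 0 0 -0.15 0;1 0 0 -0.3 0;1 0 0 -0.5 0;1 0 0 -0.75 0;1 0 0 -1.05 0;1 0 0 -1.4 0;1 0 0 -1.8 0;1 0 0 -2.2 0;1 0 0 -2.6 0;1 0 0 -3 0;1 0 0 -3.4 0;1 0 0 -3.8 0;1 0 0 -4.15 0;1 0 0 -4.45 0;1 0 0 -4.7 0;1 0 0 -4.85 0;1 0 0 -4.95 0;1 0 0 -5 0;1 0 0 -5 0")

```text
time: 18.97
tool_pos: [0.5008, -0.2125, 0.1864]
ee_rot: [-3.141, 0.0, -0.072]
wrist_force: [-0.6, 0.1, -2.9]
width: 0.0096
```

Call:
servo_tool(series="1 0 0 0 -0.005;1 0 0 0 -0.017;1 0 0 0 -0.037;1 0 0 0 -0.067;1 0 0 0 -0.107;1 0 0 0 -0.157;1 0 0 0 -0.212;1 0 0 0 -0.272;1 0 0 0 -0.332;1 0 0 0 -0.392;1 0 0 0 -0.452;1 0 0 0 -0.512;1 0 0 0 -0.567;1 0 0 0 -0.617;1 0 0 0 -0.662;1 0 0 0 -0.702;1 0 0 0 -0.732;1 0 0 0 -0.755;1 0 0 0 -0.77;1 0 0 0 -0.776")

```text
time: 20.63
tool_pos: [0.5008, -0.2125, 0.1864]
ee_rot: [-3.141, -0.0, 0.705]
wrist_force: [0.1, 0.5, -3.0]
width: 0.0095
```

Call:
servo_tool(series="1 0 0 0 -0.005;1 0 0 0 -0.017;1 0 0 0 -0.037;1 0 0 0 -0.067;1 0 0 0 -0.107;1 0 0 0 -0.157;1 0 0 0 -0.212;1 0 0 0 -0.272;1 0 0 0 -0.332;1 0 0 0 -0.392;1 0 0 0 -0.452;1 0 0 0 -0.512;1 0 0 0 -0.567;1 0 0 0 -0.617;1 0 0 0 -0.662;1 0 0 0 -0.702;1 0 0 0 -0.732;1 0 0 0 -0.755;1 0 0 0 -0.77;1 0 0 0 -0.776")

```text
time: 22.3
tool_pos: [0.5008, -0.2125, 0.1865]
ee_rot: [3.142, -0.0, 1.481]
wrist_force: [-0.1, 0.3, -2.3]
width: 0.0098
```

Call:
servo_tool(series="1 0 0 0 0;1 0 0 0 0;1 0 0 0 0;1 0 0 0 0;1 0 0 0 0;1 0 0 0 0")

```text
time: 22.8
tool_pos: [0.5008, -0.2125, 0.1865]
ee_rot: [3.142, -0.0, 1.48]
wrist_force: [0.3, -0.7, -3.1]
width: 0.0099
```

```bash
python3 bead.py; python3 - <<'E'
from h import *
p,d,K,W=shot('wrist'); np.savez('w8',p=p,d=d,K=K,W=W)
s,_,_,_=shot('scene'); s2,_,_,_=shot('side')
c=np.zeros((600,800,3),np.uint8); c[:384,:512]=p
c[384:584,0:300]=cv2.resize(s[110:210,230:380],(300,200)); c[384:584,310:510]=cv2.resize(s2[180:280,230:330],(200,200)); c[384:584,520:720]=cv2.resize(s[180:280,150:250],(200,200))
save('w8.png',c)
C=cloud(K,W,d); t=robot.get_obs()['tool_pos']
m=(abs(C[...,2]-(t[2]+.022))<.012)&(np.hypot(C[...,0]-t[0],C[...,1]-t[1])<.06); m[:, :200]=0; m[:,310:]=0
P=C[m][:,:2].astype(np.float32); print(len(P),cv2.minAreaRect(P*1000))
E
```

```text
[ 0.50082329 -0.21250335  0.18647849] [ 3.14153994e+00 -8.45783858e-05  1.47975953e+00] 0.009932887888080989 [ 0.30515053 -0.73563267 -3.13399603] [-0.03818873  0.03223914  0.00283526] 22.8
scene spot 47 [198. 229.] [ 0.007  -0.0059]
side bead 28 [284.6 215.4] [-0.0001  0.0025]
side spot 71 [284.9 219.9] [-0.0025 -0.0036]
wrist bead 64 [252.7 207.9] [-0.0004  0.0007]
wrist spot 606 [254.1 203.7] [0.0007 0.0011]
3262 ((503.1518249511719, -204.0433349609375), (31.903820037841797, 63.16447067260742), 14.591590881347656)
```

View pics/w8.png

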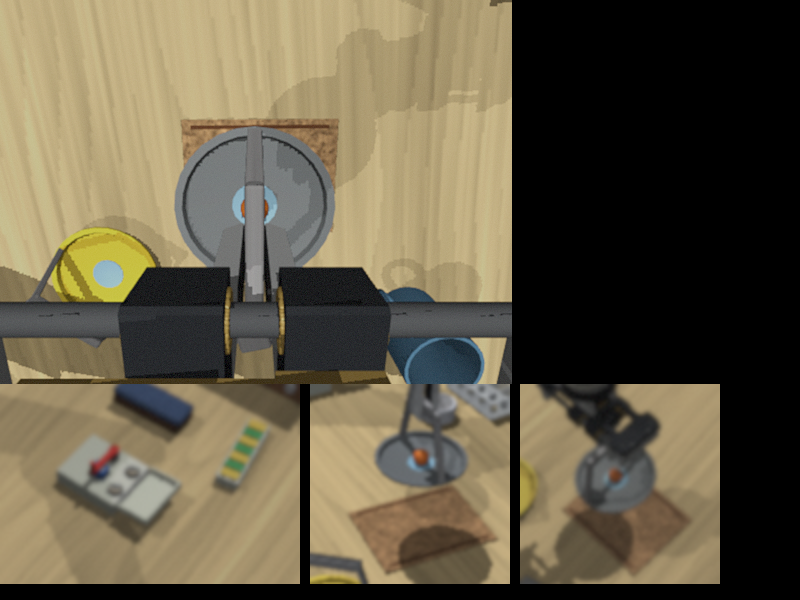

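The dish hangs level above the mat, with the handle (x≈255, vertical) square to the mat's long line (row ≈127). The bead is on the spot at (253,208), and the lever is still shut over the cartridge.

```bash
python3 -c "
from bench import robot
o=robot.get_obs(); print(abs(o['qvel']).max() if hasattr(o['qvel'],'max') else o['qvel']); print(robot.close_job())"
```

```text
0.001465478750569523
the job is handed in; nothing more can be done
None
```

The kit is ready and I handed the job in at about 23 s of the 67 s allowed; no verdict is reported.

- **Cartridge:** it is fully home in the pocket. On the first try it sat about 2 mm off and touched the rim with about 4 N. I lifted it slightly, shifted it and set it again. The tool height at release puts its base at 14 mm, the pocket floor.
- **Lever:** I swung it by the knob until it met its stop, with about 11 N of push. Pictures from both outside cameras afterwards show it shut over the cartridge.
- **Dish:** I lifted it straight up by 10 cm and turned it 1.55 rad, which leaves the handle square to the mat's long side as measured. The gripper still holds it level and still over the mat.
- **Bead:** the wrist and side cameras put it within 3 mm of the dish's middle. In the last check the scene camera's colour mask missed the bead, but it shows on the spot in that picture.

I did not see the other things on the shelf move, but I did not measure them afterwards.

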